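# Bolt the reagent lock box

## Robot

A 6-joint arm with a two-finger parallel gripper is mounted at the origin on the work surface. World frame = base frame: x ahead of the robot, y to its left, z up, the work surface at z = 0. Lengths are in m, angles in degrees, forces in N, time in s.
With the tool pointing down it reaches from about 0.375 to 0.9 m from the base axis. Payload 3.1 kg.
Tool frame: the origin (TCP) lies at the very end of the fingers, on their centre line; the grasp point (between the pads) lies 19 mm behind it; z points along the fingers, x is the direction in which the jaws open and shut, and the axes are right-handed (so a half turn about z gives the same grasp; the last joint's range is limited). The gripper opens to 87 mm and grips with 3 to 60 N. Pads are 19 mm wide; open, the fingers measure 117 mm over their backs; the gripper's body (75 mm by 190 mm) begins 51 mm behind the grasp point.
Start: joints at [66.377, 30.224, 82.088, -0, 67.689, -10.227], TCP at [0.145, 0.608, 0.223] pointing down, gripper open.
Joint ranges: [-176.69, 176.69], [-43.24, 126.21], [12.49, 139.97], [-82, 262], [0, 151.66], [-163.58, 163.58]. Speed limits (degrees/s): [159.86, 159.86, 180, 180, 180, 180].

## Interface

Orientations are given as a 3x3 rotation matrix whose columns are the frame's x, y, z axes.
In Python, from rig import bot gives the robot as it stands.
- The arm moves only by the tool arm_command, never from a script. Its argument "plan" is a list of rows, each an object of numbers: "claw": the opening, from 0 (shut) to 1 (fully open); "dx", "dy", "dz": the shift along the tool's x, y, z in cm; "twist": the turn about the tool's z in degrees. A call has 1 to 8 rows; each row is the pose to reach, as a shift and turn from the pose measured when the call began, along the tool's axes at that moment; what a row does not reach only later rows make up. A row lasts 1/12 s, in which the tool goes at most 41.7 mm and 7.16 degrees, less where a joint would pass 70% of its speed; a pose out of reach is approached as far as the arm can. A call with a gripper value outside its range is refused whole. The fingers move at their own pace and stop on an object; the grip force is fixed at half the most. Time passes only in rows, so rows that repeat a pose let the fingers close. It gives the time, the measured TCP pose, the force and the opening at its end, in the units of the state.
- bot.read_state(): the state, without advancing time (a new reading comes with each control period).
- bot.capture(name): name is "scene" or "side" or "wrist"; returns the picture (480x640x3 uint8, red, green, blue); there is no depth.
- bot.calibration(name): a dict with "intrinsics" (3x3 intrinsics, pixels), "rvec" (rotation vector, rad) and "tvec" (3), from world to camera coordinates, as OpenCV has them; the wrist camera has in their place "T_tool_cam" (4x4, takes a point from camera to tool coordinates, whose origin is the TCP and whose axes are the tool frame's). Camera axes: x right, y down, z forward; pixel columns grow to the right and rows downward; lengths in m; the calibration is good to about 2 mm. A picture is of the moment at which its call begins: read the wrist's pose just before it. calibration takes no time and is no camera call.
- bot.hand_in(): hands the job in, once; it reports no verdict.
The state is a dict: "time_s": time; "joint_positions": joint angles; "qvel": joint speeds; "tau": joint torques, N m; "position": TCP position; "tcp_rot": TCP orientation; "force": force on the tool from outside, world axes, zero at the start; "moment": the same for the moment, N m; "opening": opening from 0.0 (shut) to 1.0 (fully open).
Only numpy, scipy, OpenCV 4.12 (cv2) and the standard library are available. Lean on these libraries where they do the work, as an engineer would, in place of code of your own. Each camera call takes 0.05 s, during which the arm holds its last target.

## Task

The lid of the steel lock box on the lab bench is shut but not bolted. With the fingertips, push the round knob of the barrel bolt along its slot until the bolt is fully shot through the keeper, then push the knob over and down to the end of the cross slot so that the bolt is locked. Do not grip or force the knob, do not lift the lid, and leave the bottle, the jar and the tube rack standing where they are.

Things in the scene. Friction and masses are not known exactly. Their poses are not given: they have to be found in the camera images.
- box: Grey steel lock box, 240 (x) by 340 (y) by 120 mm high, fixed on the bench. Origin: centre of its underside. Its x axis points to the rear, y to the left, z up. The right part of its top (y -170 to +30 mm) is the lid, hinged along the right edge; the left part is fixed. A carrying handle stands out 26 mm from the front, a bow handle 22 mm high, 80 mm long on the lid at x = -95 mm, y = -115 to -35 mm.
- corner (a point): Point on the bolt's axis under the corner of the slot, at box x 0, y -25, z 136 mm. The axis is parallel to the box's y. The barrel, a steel tube of 26 mm diameter fixed on the lid, spans y -105 to +22 mm. Its L-shaped slot is about 12 mm wide: the long leg runs along the barrel's top towards +y; at its +y end the cross leg runs from the top down the rear (+x) side.
- keeper (a point): Centre of the keeper, a steel staple 30 mm wide (x), 20 mm (y) and 30 mm high that stands on the fixed part of the top; the bolt slides through it. At box x 0, y 56, z 136 mm.
- ball: The knob of the bolt: a steel ball of 18 mm diameter (origin at its centre) on an 8 mm steel pin that passes through the slot; the ball's centre is 38 mm from the bolt's axis. In the box's frame the ball is at x = 38 sin(k), y = -75 + s, z = 136 + 38 cos(k) mm, with s the value of joint bolt in mm and k that of joint knob. Fingertip rubber drags on it: follow its arc when turning it.
- bolt (a joint): How far the bolt is shot towards the box's +y, in m: 0 drawn, 0.050 fully shot (a firm stop). It slides against about 2.5 N of friction and stays where it is left. The pin can enter the cross leg only within about 2 mm of the stop.
- knob (a joint): Angle of the knob about the bolt's axis, rad: 0 straight up, growing as the knob goes over to the box's rear (+x); 1.35 is the end of the cross leg (a firm stop), where the knob lies down beside the barrel. In the long leg it has only about 0.1 rad of play. It takes about 1 N at the ball to turn and stays where it is left.
- lid (a joint): Opening angle of the lid, rad: 0 shut, growing as its left edge rises. It lies shut by its own weight (1 kg).
- reagent: Loose amber glass bottle with black cap, 68 mm diameter, 150 mm tall, on the bench to the right of the box. Origin at the centre of its underside.
- jar: Loose small clear jar with white cap, 44 mm diameter, 55 mm tall, standing on the left rear of the box's top. Origin at the centre of its underside.
- rack: Loose blue tube rack, 75 by 130 mm, 60 mm high with its tubes, on the bench to the left of the box. Origin at the centre of its underside.
Things that resemble listed ones, but are neither listed nor needed, are in the scene too. Of the things like the rack, leave any that is pink or turquoise; of the rest the smaller one is meant.

How it is judged (in metres and radians):
On the way, in this order (a step that is already met when the one before it is completed fails the run):
1. the bolt is shot to the end of the long leg of the slot (value of joint bolt above 0.045 m).
2. the knob is turned down to the end of the cross leg (value of joint bolt above 0.045 m and value of joint knob above 1.2 rad), for 0.1 s.
At the end, for the whole second after the job is handed in: The bolt is shot at least 45 of its 50 mm, the knob is turned down at least 1.2 of its 1.35 rad into the cross leg, the lid is shut (below 0.02 rad), and the bottle, jar and rack stand upright (all of step 2 and value of joint lid below 0.02 rad and angle between each of jar, reagent, rack's own z axis and vertical below 0.1 rad); the robot touches nothing.
It fails at once if the lid is lifted (more than 0.05 rad) (value of joint lid above 0.05 rad).
It fails at once if the knob is gripped or forced (more than 30 N on the knob, a grip counting both fingers) (contact force between the fingers and ball above 30 N).
It fails at once if the bottle, the jar or the rack is moved by more than 20 mm (distance of any of reagent, jar, rack from where it was at the start of the episode above 0.02 m).
It also fails if it takes over 45 s, if anything falls off the work surface, if the arm or the gripper's body presses on something with over 40 N, if the wrist force passes 120 N, or if a joint passes its speed limit or range.

## Working session

There is one attempt and no reset: what is moved stays moved. The work goes in short steps, Python scripts to look and compute and a tool call to move; the robot and the scene stay as the last step left them, time stands still between calls to the robot, and variables do not carry over. Pictures are saved under pics/ and viewed, and the job is handed in when it is done.

Besides the shell and the picture viewer there is one more tool, called as name(argument=value, ...) on one line, values as JSON. arm_command: Moves the arm, as the interface text tells. Its arguments: {"type":"object","properties":{"plan":{"type":"array"}},"required":["plan"]}

```bash
mkdir -p pics; ls; python3 - <<'E'
from rig import bot
import cv2,numpy as np
for n in ["scene","side","wrist"]:
    s=bot.read_state()
    im=bot.capture(n); cv2.imwrite(f"pics/{n}0.png",im[:,:,::-1])
    c=bot.calibration(n); print(n,{k:np.round(v,4).tolist() for k,v in c.items()})
print({k:np.round(v,3).tolist() for k,v in s.items()})
E
```

```text
pics
scene {'intrinsics': [[444.776, 0.0, 329.9513], [0.0, 444.776, 237.1093], [0.0, 0.0, 1.0]], 'rvec': [1.3634, 2.0274, -1.0033], 'tvec': [0.0771, -0.2401, 1.4763]}
side {'intrinsics': [[541.8782, 0.0, 314.9118], [0.0, 541.8782, 246.3883], [0.0, 0.0, 1.0]], 'rvec': [2.2923, -0.3622, 0.184], 'tvec': [-0.4576, 0.2921, 1.0798]}
wrist {'intrinsics': [[426.4178, 0.0, 313.6273], [0.0, 426.4178, 237.2964], [0.0, 0.0, 1.0]], 'T_tool_cam': [[1.0, 0.0009, -0.0003, 0.0003], [-0.0008, 0.9595, 0.2818, -0.0769], [0.0005, -0.2818, 0.9595, -0.1613], [0.0, 0.0, 0.0, 1.0]]}
{'time_s': 0.1, 'joint_positions': [66.376, 30.273, 82.148, -0.0, 67.689, -10.227], 'qvel': [-0.011, -0.045, -0.151, 0.097, -0.086, -0.022], 'tau': [0.0, -44.099, -17.715, 0.063, 0.053, -0.0], 'position': [0.145, 0.607, 0.222], 'tcp_rot': [[0.232, 0.973, -0.001], [0.973, -0.232, -0.002], [-0.002, -0.0, -1.0]], 'force': [-0.349, -0.655, 0.057], 'moment': [0.011, 0.024, -0.031], 'opening': 1.001}
```

View pics/scene0.png

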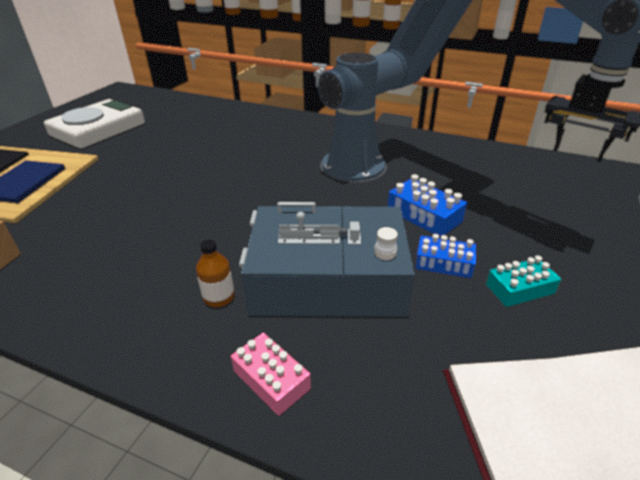

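View pics/side0.png

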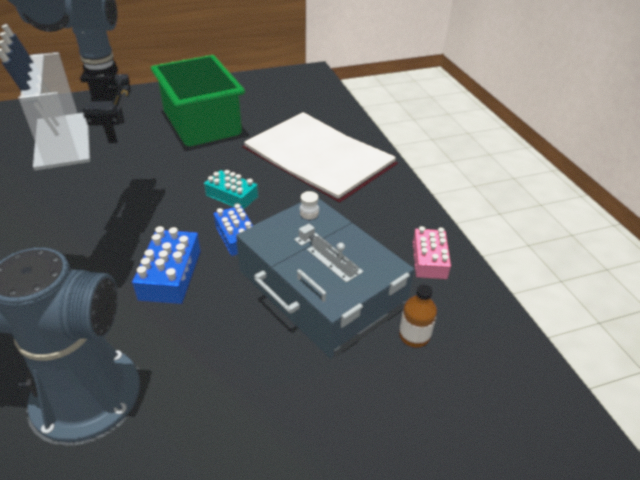

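View pics/wrist0.png

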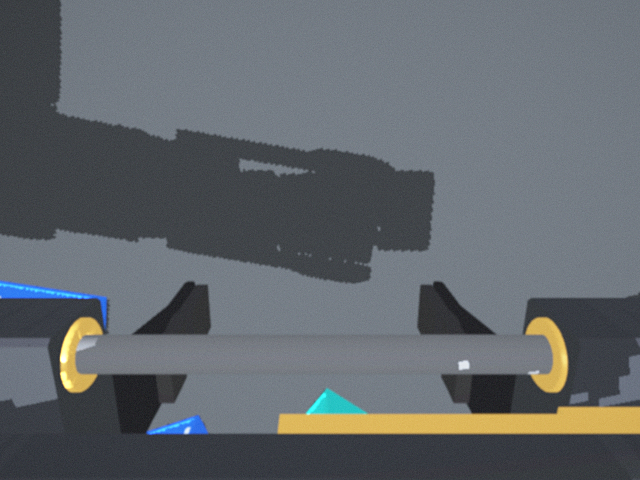

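The scene view shows the box at about (330,260), with the bolt knob at (301,217), the keeper at (354,231), the jar at (387,243) and the bottle at (214,275). There are four racks: a large blue one at (427,203), a small blue one at (447,254), turquoise at (523,280) and pink at (270,371). The small blue one, immediately left of the box, fits the description. I only have to keep clear of it. Next I'll enlarge the view to measure.

```bash
python3 - <<'E'
import cv2
a=cv2.imread("pics/scene0.png")[190:320,230:490]; cv2.imwrite("pics/c1.png",cv2.resize(a,None,fx=3,fy=3,interpolation=cv2.INTER_CUBIC))
a=cv2.imread("pics/side0.png")[180:360,210:450]; cv2.imwrite("pics/c2.png",cv2.resize(a,None,fx=3.3,fy=3.3,interpolation=cv2.INTER_CUBIC))
E
```

```text
(no output)
```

View pics/c1.png

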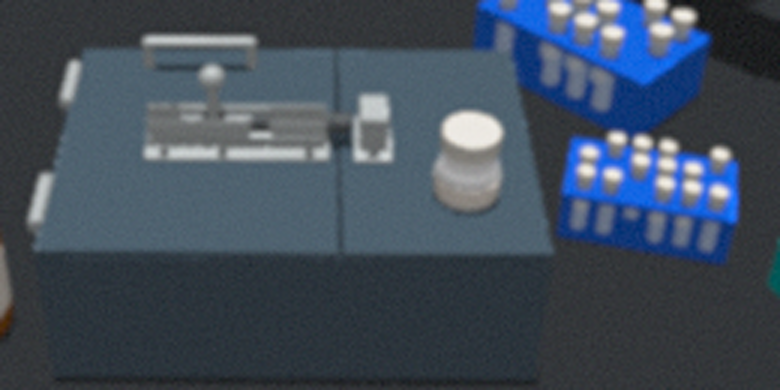

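View pics/c2.png

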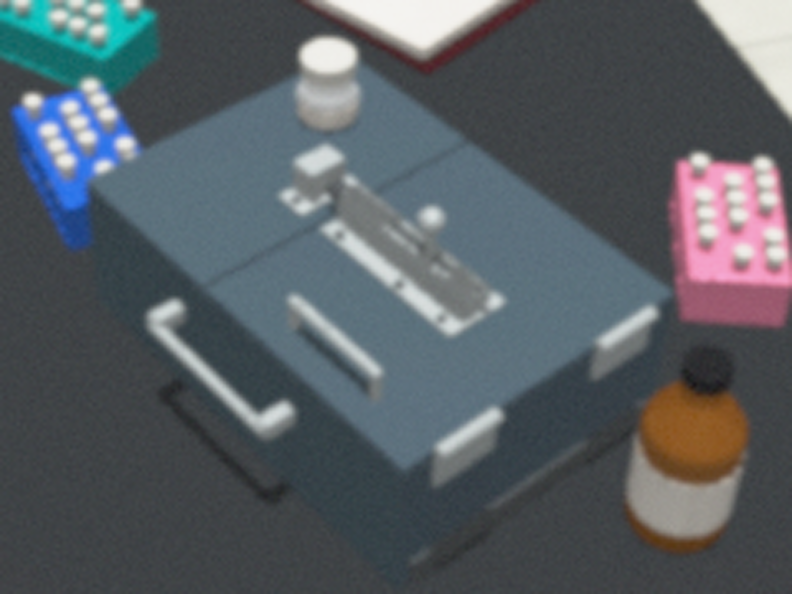

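```bash
cat > h.py <<'E'
from rig import bot
import numpy as np, cv2
from scipy.optimize import least_squares
def cam(n):
    c=bot.calibration(n); R=cv2.Rodrigues(np.array(c['rvec'],float))[0]
    return np.array(c['intrinsics']),R,np.array(c['tvec'],float).ravel()
def ray(n,p):
    K,R,t=cam(n); return -R.T@t, R.T@np.linalg.solve(K,[p[0],p[1],1])
def plane(n,p,z):
    o,d=ray(n,p); return o+d*(z-o[2])/d[2]
def tri(ps):
    A=np.zeros((3,3));b=np.zeros(3)
    for n,p in ps:
        o,d=ray(n,p); d=d/np.linalg.norm(d);M=np.eye(3)-np.outer(d,d);A+=M;b+=M@o
    return np.linalg.solve(A,b)
E
python3 - <<'E'
from h import *
f1=lambda p:(230+p[0]/3,190+p[1]/3); f2=lambda p:(210+p[0]/3.3,180+p[1]/3.3)
body=np.array([[-.12,-.17],[-.12,.17],[.12,-.17],[.12,.17]])
S=[f1(p) for p in [(85,48),(515,50),(35,248),(552,250)]]
D=[f2(p) for p in [(405,470),(90,183),(672,295),(365,68)]]
def fit(P,B):
    a=P.mean(0);b=B.mean(0);H=(B-b).T@(P-a);th=np.arctan2(H[0,1]-H[1,0],H[0,0]+H[1,1])
    R=np.array([[np.cos(th),-np.sin(th)],[np.sin(th),np.cos(th)]]);o=a-R@b
    return th,o,R,P-(B@R.T+o)
Ps=np.array([plane("scene",p,.12)[:2] for p in S]);Pd=np.array([plane("side",p,.12)[:2] for p in D])
for P in (Ps,Pd,(Ps+Pd)/2):
    th,o,R,r=fit(P,body);print(np.degrees(th),o,(r*1000).round(1).tolist())
k=tri([("scene",f1((212,75))),("side",f2((431,217)))]);print("knob",k, "box",R.T@(k[:2]-o))
jr=tri([("scene",f1((472,128))),("side",f2((328,52)))]);print("jar cap",jr,"box",R.T@(jr[:2]-o))
for y in(-.075,-.025,.056): print(y,o+R@[0,y])
E
```

```text
21.55138104532826 [0.54004864 0.13425512] [[1.8, 0.8], [0.5, 1.9], [-0.8, 0.0], [-1.5, -2.8]]
20.775777702460687 [0.54345487 0.12290363] [[2.1, 7.9], [-0.8, 0.1], [-3.3, 9.3], [2.0, -17.3]]
21.17011387049486 [0.54175176 0.12857938] [[1.9, 4.4], [-0.1, 1.0], [-2.0, 4.6], [0.3, -10.1]]
knob [0.5625149  0.079044   0.17600126] box [ 0.00147277 -0.05369072]
jar cap [0.55326333 0.26478102 0.17594069] box [0.0599223  0.12285243]
-0.075 [0.56883712 0.05864096]
-0.025 [0.55078021 0.10526657]
0.056 [0.52152802 0.18080007]
```

```bash
cat >> h.py <<'E'
def rot(th): return np.array([[np.cos(th),-np.sin(th)],[np.sin(th),np.cos(th)]])
import json,os
def box(): return json.load(open('box.json'))
def tobox(p):
    th,ox,oy=box(); return np.r_[rot(th).T@(np.array(p)[:2]-[ox,oy]),p[2]]
def toworld(p):
    th,ox,oy=box(); return np.r_[rot(th)@np.array(p)[:2]+[ox,oy],p[2]]
def move(b): # delta cm in tool axes to put TCP at box point b, and twist to align tool x with box y
    s=bot.read_state(); R=np.array(s['tcp_rot']); d=R.T@(toworld(b)-np.array(s['position']))*100
    th=box()[0]; a=np.arctan2(R[1,0],R[0,0]); tw=-np.degrees(th+np.pi/2-a)
    return d.round(2),round(tw,2)
def st():
    s=bot.read_state(); print('t',round(s['time_s'],2),'box mm',(tobox(s['position'])*1000).round(1),'F',np.round(s['force'],1),'Fbox',(rot(box()[0]).T@np.array(s['force'])[:2]).round(1),'op',round(s['opening'],2))
E
python3 - <<'E'
from h import *
f1=lambda p:(230+p[0]/3,190+p[1]/3); f2=lambda p:(210+p[0]/3.3,180+p[1]/3.3)
body=np.array([[-.12,-.17],[-.12,.17],[.12,-.17],[.12,.17]])
S=[f1(p) for p in [(85,48),(515,50),(35,248),(552,250)]]
D=[f2(p) for p in [(405,470),(90,183),(672,295)]]
P=np.array([plane("scene",p,.12)[:2] for p in S]+[plane("side",p,.12)[:2] for p in D]);B=np.r_[body,body[:3]]
f=lambda v:(B@rot(v[0]).T+v[1:]-P).ravel()
r=least_squares(f,[.37,.54,.13]);print(np.degrees(r.x[0]),r.x,(r.fun.reshape(-1,2)*1000).round(1).tolist())
json.dump(r.x.tolist(),open('box.json','w'))
k=tri([("scene",f1((212,75))),("side",f2((431,217)))]);print(tobox(k))
print(move([0,-.13,.27])); st()
E
```

```text
21.661075580413286 [0.37805709 0.54077671 0.13197791] [[-0.7, -3.2], [0.0, -4.6], [1.7, -2.0], [1.8, 0.6], [-1.6, 0.4], [-3.7, 6.3], [2.4, 2.5]]
[ 0.00066439 -0.05721981  0.17600126]
(array([-47.72,  57.03,  -4.76]), np.float64(-35.06))
t 0.15 box mm [-192.7  588.2  221.8] F [-0.1  1.6 -0. ] Fbox [0.5 1.5] op 1.0
```

arm_command(plan=[{"dz": -3, "dx": -1, "dy": 1.2, "claw": 0}, {"dz": -5, "dx": -3.5, "dy": 4.2, "claw": 0}, {"dz": -5, "dx": -6, "dy": 7.2, "claw": 0}, {"dz": -5, "dx": -8.5, "dy": 10.2, "claw": 0}, {"dz": -5, "dx": -11, "dy": 13.2, "claw": 0}, {"dz": -5, "dx": -13.5, "dy": 16.2, "claw": 0}, {"dz": -5, "dx": -16, "dy": 19.2, "claw": 0}, {"dz": -5, "dx": -18.5, "dy": 22.2, "claw": 0}])

```text
$.plan[0]: bad value
```

arm_command(plan=[{"dx": -2.5, "dy": 3, "claw": 0}, {"dx": -5, "dy": 6, "claw": 0}, {"dx": -7.5, "dy": 9, "claw": 0}, {"dx": -10, "dy": 12, "claw": 0}, {"dx": -12.5, "dy": 15, "claw": 0}, {"dx": -15, "dy": 18, "claw": 0}, {"dx": -17.5, "dy": 21, "claw": 0}, {"dx": -20, "dy": 24, "claw": 0}])

```text
$.plan[0]: bad value
```

```bash
python3 - <<'E'
from h import *
print(move([0,-.13,.27])); st()
E
```

```text
(array([-47.72,  57.03,  -4.76]), np.float64(-35.06))
t 0.15 box mm [-192.7  588.2  221.8] F [-0.1  1.6 -0. ] Fbox [0.5 1.5] op 1.0
```

arm_command(plan=[{"claw": 0, "dx": -1, "dy": 1.2, "dz": -3, "twist": 0}, {"claw": 0, "dx": -3.5, "dy": 4.2, "dz": -5, "twist": 0}, {"claw": 0, "dx": -6, "dy": 7.2, "dz": -5, "twist": 0}, {"claw": 0, "dx": -8.5, "dy": 10.2, "dz": -5, "twist": 0}, {"claw": 0, "dx": -11, "dy": 13.2, "dz": -5, "twist": 0}, {"claw": 0, "dx": -13.5, "dy": 16.2, "dz": -5, "twist": 0}, {"claw": 0, "dx": -16, "dy": 19.2, "dz": -5, "twist": 0}, {"claw": 0, "dx": -18.5, "dy": 22.2, "dz": -5, "twist": 0}])

```text
time_s: 0.82
position: [0.3182, 0.3744, 0.272]
tcp_rot: [[0.231, 0.973, -0.001], [0.973, -0.231, -0.002], [-0.002, -0.0, -1.0]]
force: [0.5, 0.4, -0.2]
opening: 0.478
```

All five fields are required in every row. I'll continue.

arm_command(plan=[{"claw": 0, "dx": -2.5, "dy": 3, "dz": 0, "twist": 0}, {"claw": 0, "dx": -5, "dy": 6, "dz": 0, "twist": 0}, {"claw": 0, "dx": -7.5, "dy": 9, "dz": 0, "twist": 0}, {"claw": 0, "dx": -10, "dy": 12, "dz": 0, "twist": 0}, {"claw": 0, "dx": -12.5, "dy": 15, "dz": 0, "twist": 0}, {"claw": 0, "dx": -15, "dy": 18, "dz": 0, "twist": 0}, {"claw": 0, "dx": -17.5, "dy": 21, "dz": 0, "twist": 0}, {"claw": 0, "dx": -20, "dy": 24, "dz": 0, "twist": 0}])

```text
time_s: 1.48
position: [0.5061, 0.1226, 0.2721]
tcp_rot: [[0.232, 0.973, -0.001], [0.973, -0.232, -0.002], [-0.002, -0.001, -1.0]]
force: [0.5, 1.7, -0.1]
opening: 0.008
```

```bash
python3 - <<'E'
from h import *
print(move([0,-.13,.27])); st()
E
```

```text
(array([-8.92, 10.63,  0.22]), np.float64(-35.05))
t 1.48 box mm [-35.7   4.1 272.1] F [ 0.5  1.7 -0.1] Fbox [1.1 1.4] op 0.01
```

arm_command(plan=[{"claw": 0, "dx": -2.2, "dy": 2.6, "dz": 0, "twist": -7}, {"claw": 0, "dx": -4.4, "dy": 5.2, "dz": 0, "twist": -14}, {"claw": 0, "dx": -6.6, "dy": 7.8, "dz": 0, "twist": -21}, {"claw": 0, "dx": -8.9, "dy": 10.6, "dz": 0, "twist": -28}, {"claw": 0, "dx": -8.9, "dy": 10.6, "dz": 0, "twist": -35}, {"claw": 0, "dx": -8.9, "dy": 10.6, "dz": 0, "twist": -35}])

```text
time_s: 1.98
position: [0.5894, 0.0095, 0.2714]
tcp_rot: [[-0.367, 0.93, -0.002], [0.93, 0.367, -0.001], [-0.001, -0.002, -1.0]]
force: [-0.0, -0.2, 0.0]
opening: 0.006
```

```bash
python3 - <<'E'
from h import *
s=bot.read_state();st();print(move([0,-.13,.27]))
im=bot.capture("wrist"); cv2.imwrite("pics/w1.png",im[:,:,::-1])
E
```

```text
t 1.98 box mm [  -0.  -131.8  271.4] F [-0.  -0.2  0. ] Fbox [-0.1 -0.2] op 0.01
(array([0.18, 0.  , 0.14]), np.float64(-0.12))
```

View pics/w1.png

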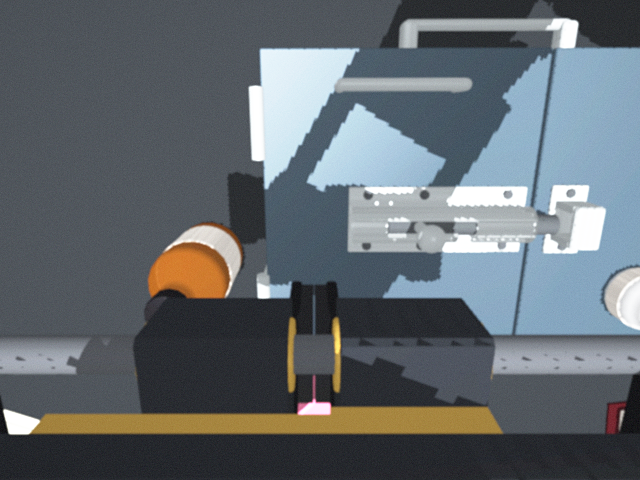

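The wrist view shows the drawn bolt from above: the ball at (431,236), the barrel's left end at x≈350, the lid's front right corner at (261,49) and the seam's front end at (553,48). I'll use these to refine the box pose.

```bash
cat >> h.py <<'E'
def wray(s,p):
    c=bot.calibration('wrist'); T=np.array(c['T_tool_cam']);R=np.array(s['tcp_rot'])
    d=R@T[:3,:3]@np.linalg.solve(np.array(c['intrinsics']),[p[0],p[1],1]); return np.array(s['position'])+R@T[:3,3],d
def wplane(s,p,z):
    o,d=wray(s,p); return o+d*(z-o[2])/d[2]
E
python3 - <<'E'
from h import *
s=bot.read_state()
for n,p,z,e in [("corner FR",(261,49),.12,(-120,-170)),("seam F",(553,48),.12,(-120,30)),("barrel plate NW",(349,187),.122,(0,-105)),("plate SW",(348,252),.122,(0,-105)),("plate SE",(527,251),.122,(0,22)),("ball",(431,236),.174,(0,0)),("keeper W top",(565,228),.15,(0,46)),("keeper top c",(584,228),.151,(0,56)),("bow L",(337,85),.142,(-95,-115)),("bow R",(471,84),.142,(-95,-35))]:
    print(n,(tobox(wplane(s,p,z))*1000).round(1),e)
E
python3 - <<'E'
import cv2
a=cv2.imread("pics/w1.png")[150:330,330:620]; cv2.imwrite("pics/c3.png",cv2.resize(a,None,fx=2.7,fy=2.7,interpolation=cv2.INTER_CUBIC))
E
```

```text
corner FR [-119.1 -165.3  120. ] (-120, -170)
seam F [-118.9   32.4  120. ] (-120, 30)
barrel plate NW [ -25.  -104.1  122. ] (0, -105)
plate SW [  25.2 -103.9  122. ] (0, -105)
plate SE [ 24.9  33.2 122. ] (0, 22)
ball [ -2.3 -56.  174. ] (0, 0)
keeper W top [ -0.7  42.4 150. ] (0, 46)
keeper top c [ -0.9  54.8 151. ] (0, 56)
bow L [ -94.5 -114.7  142. ] (-95, -115)
bow R [-94.8 -28.5 142. ] (-95, -35)
```

View pics/c3.png

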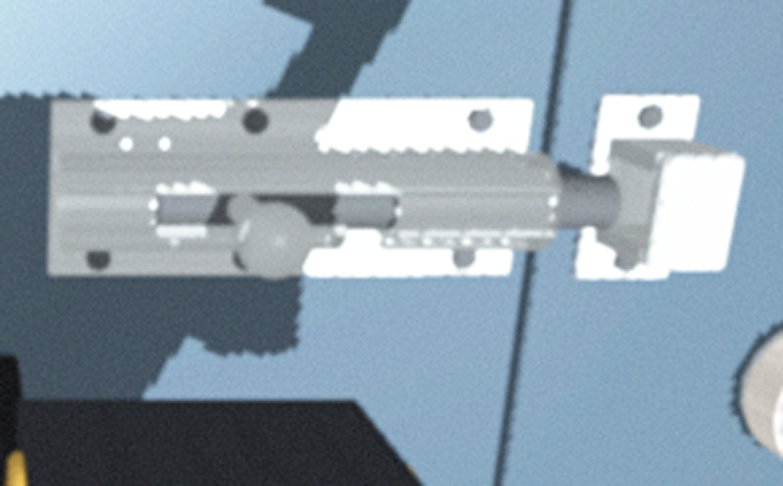

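arm_command(plan=[{"claw": 0, "dx": 0.8, "dy": 0, "dz": 3, "twist": 0}, {"claw": 0, "dx": 1.8, "dy": 0, "dz": 6, "twist": 0}, {"claw": 0, "dx": 2.5, "dy": 0, "dz": 8, "twist": 0}, {"claw": 0, "dx": 2.5, "dy": 0, "dz": 10, "twist": 0}, {"claw": 0, "dx": 2.5, "dy": 0, "dz": 11, "twist": 0}, {"claw": 0, "dx": 2.5, "dy": 0, "dz": 11, "twist": 0}])

```text
time_s: 2.53
position: [0.5763, 0.0354, 0.1592]
tcp_rot: [[-0.364, 0.931, -0.009], [0.931, 0.364, 0.0], [0.003, -0.008, -1.0]]
force: [-0.3, -0.1, -0.8]
opening: 0.007
```

```bash
python3 - <<'E'
from h import *
s=bot.read_state();st()
im=bot.capture("wrist"); cv2.imwrite("pics/w2.png",im[:,:,::-1])
im=bot.capture("side"); cv2.imwrite("pics/s2.png",cv2.resize(im[180:330,240:440,::-1],None,fx=4,fy=4,interpolation=cv2.INTER_CUBIC))
E
```

```text
t 2.53 box mm [  -2.6 -102.9  159.2] F [-0.3 -0.1 -0.8] Fbox [-0.3  0. ] op 0.01
```

View pics/w2.png

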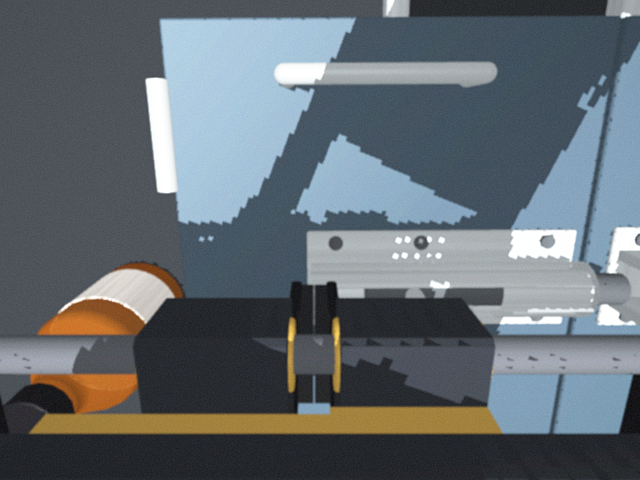

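View pics/s2.png

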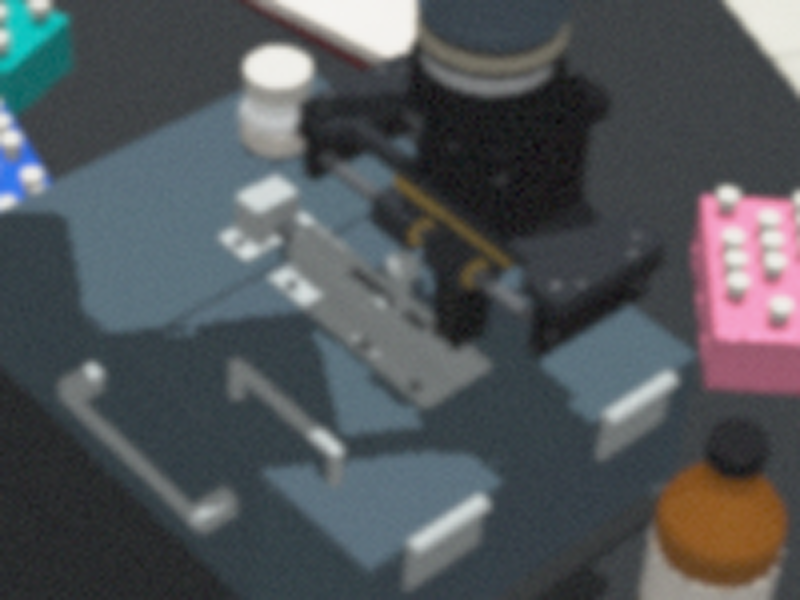

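The closed fingertips stand behind the ball with their tip at z≈0.159, just above the barrel. Now I'll push the ball.

arm_command(plan=[{"claw": 0, "dx": 0.4, "dy": 0.2, "dz": -0.2, "twist": 0}, {"claw": 0, "dx": 0.8, "dy": 0.2, "dz": -0.2, "twist": 0}, {"claw": 0, "dx": 1.2, "dy": 0.2, "dz": -0.2, "twist": 0}, {"claw": 0, "dx": 1.6, "dy": 0.2, "dz": -0.2, "twist": 0}, {"claw": 0, "dx": 2.0, "dy": 0.2, "dz": -0.2, "twist": 0}, {"claw": 0, "dx": 2.4, "dy": 0.2, "dz": -0.2, "twist": 0}, {"claw": 0, "dx": 2.8, "dy": 0.2, "dz": -0.2, "twist": 0}, {"claw": 0, "dx": 3.2, "dy": 0.2, "dz": -0.2, "twist": 0}])

```text
time_s: 3.3
position: [0.5693, 0.0649, 0.164]
tcp_rot: [[-0.365, 0.931, -0.002], [0.931, 0.365, -0.002], [-0.001, -0.003, -1.0]]
force: [-0.3, -3.7, -0.4]
opening: 0.006
```

```bash
python3 - <<'E'
from h import *
st()
E
```

```text
t 3.3 box mm [  1.7 -72.9 164. ] F [-0.3 -3.7 -0.4] Fbox [-1.7 -3.4] op 0.01
```

arm_command(plan=[{"claw": 0, "dx": 0.3, "dy": 0, "dz": 0, "twist": 0}, {"claw": 0, "dx": 0.6, "dy": 0, "dz": 0, "twist": 0}, {"claw": 0, "dx": 0.9, "dy": 0, "dz": 0, "twist": 0}, {"claw": 0, "dx": 1.2, "dy": 0, "dz": 0, "twist": 0}, {"claw": 0, "dx": 1.5, "dy": 0, "dz": 0, "twist": 0}, {"claw": 0, "dx": 1.7, "dy": 0, "dz": 0, "twist": 0}, {"claw": 0, "dx": 1.8, "dy": 0, "dz": 0, "twist": 0}])

```text
time_s: 3.88
position: [0.5625, 0.0819, 0.164]
tcp_rot: [[-0.365, 0.931, -0.002], [0.931, 0.365, -0.002], [-0.001, -0.003, -1.0]]
force: [0.8, -2.6, 0.5]
opening: 0.007
```

```bash
python3 - <<'E'
from h import *
st()
im=bot.capture("side"); cv2.imwrite("pics/s3.png",cv2.resize(im[180:330,240:440,::-1],None,fx=4,fy=4,interpolation=cv2.INTER_CUBIC))
im=bot.capture("scene"); cv2.imwrite("pics/sc3.png",cv2.resize(im[190:290,230:430,::-1],None,fx=4,fy=4,interpolation=cv2.INTER_CUBIC))
E
```

```text
t 3.88 box mm [  1.7 -54.6 164. ] F [ 0.8 -2.6  0.5] Fbox [-0.2 -2.7] op 0.01
```

View pics/s3.png

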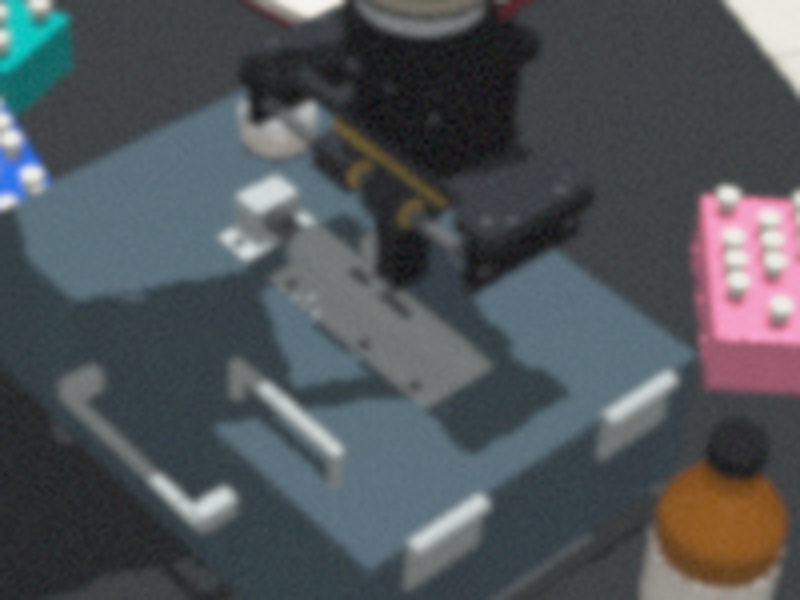

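View pics/sc3.png

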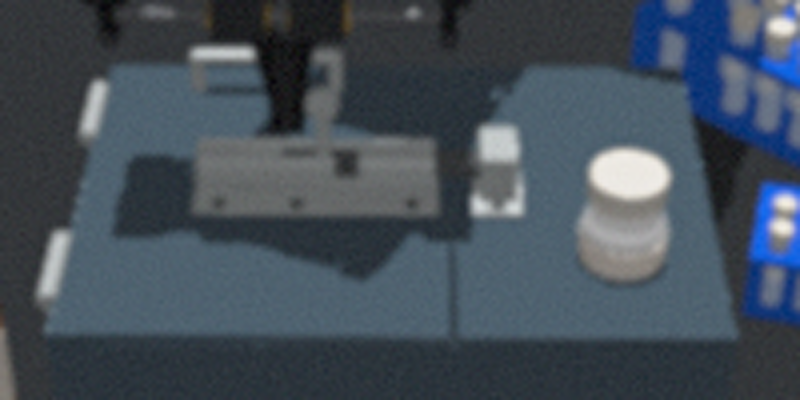

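In the scene crop the pin is at x≈325 and the cross slot at x≈347, so about 11 mm remain. I'll advance in small steps and watch the force.

arm_command(plan=[{"claw": 0, "dx": 0.3, "dy": 0, "dz": 0, "twist": 0}, {"claw": 0, "dx": 0.5, "dy": 0, "dz": 0, "twist": 0}, {"claw": 0, "dx": 0.7, "dy": 0, "dz": 0, "twist": 0}, {"claw": 0, "dx": 0.8, "dy": 0, "dz": 0, "twist": 0}])

```text
time_s: 4.32
position: [0.5595, 0.0897, 0.164]
tcp_rot: [[-0.365, 0.931, -0.002], [0.931, 0.365, -0.002], [-0.001, -0.003, -1.0]]
force: [0.3, -2.3, 1.4]
opening: 0.004
```

arm_command(plan=[{"claw": 0, "dx": 0.15, "dy": 0, "dz": 0, "twist": 0}, {"claw": 0, "dx": 0.25, "dy": 0, "dz": 0, "twist": 0}])

```text
time_s: 4.48
position: [0.5585, 0.0922, 0.164]
tcp_rot: [[-0.365, 0.931, -0.002], [0.931, 0.365, -0.002], [-0.001, -0.003, -1.0]]
force: [0.2, -2.6, 0.4]
opening: 0.007
```

arm_command(plan=[{"claw": 0, "dx": 0.1, "dy": 0, "dz": 0, "twist": 0}, {"claw": 0, "dx": 0.1, "dy": 0, "dz": 0, "twist": 0}])

```text
time_s: 4.65
position: [0.5581, 0.0934, 0.164]
tcp_rot: [[-0.365, 0.931, -0.002], [0.931, 0.365, -0.001], [-0.0, -0.003, -1.0]]
force: [0.4, -2.8, -0.2]
opening: 0.007
```

arm_command(plan=[{"claw": 0, "dx": 0.1, "dy": 0, "dz": 0, "twist": 0}, {"claw": 0, "dx": 0.1, "dy": 0, "dz": 0, "twist": 0}])

```text
time_s: 4.82
position: [0.558, 0.0939, 0.164]
tcp_rot: [[-0.365, 0.931, -0.002], [0.931, 0.365, -0.003], [-0.002, -0.003, -1.0]]
force: [0.9, -5.3, 0.0]
opening: 0.005
```

```bash
python3 - <<'E'
from h import *
st()
im=bot.capture("scene"); cv2.imwrite("pics/sc4.png",cv2.resize(im[190:290,230:430,::-1],None,fx=4,fy=4,interpolation=cv2.INTER_CUBIC))
E
```

```text
t 4.82 box mm [  1.9 -41.8 164. ] F [ 0.9 -5.3  0. ] Fbox [-1.2 -5.2] op 0.0
```

View pics/sc4.png

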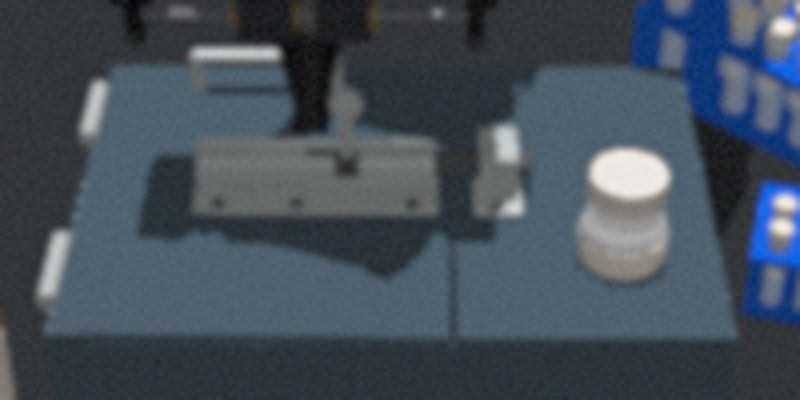

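arm_command(plan=[{"claw": 0, "dx": 0.1, "dy": 0, "dz": 0, "twist": 0}, {"claw": 0, "dx": 0.1, "dy": 0, "dz": 0, "twist": 0}])

```text
time_s: 5.03
position: [0.5581, 0.0941, 0.1641]
tcp_rot: [[-0.365, 0.931, -0.001], [0.931, 0.365, -0.004], [-0.003, -0.002, -1.0]]
force: [0.8, -5.5, -0.1]
opening: 0.007
```

The TCP moved only 0.1 mm while the force held at 5.5 N, so the bolt is at its stop. I'll back off, go up and over, and come down in front of the ball.

arm_command(plan=[{"claw": 0, "dx": -0.5, "dy": 0, "dz": 0, "twist": 0}, {"claw": 0, "dx": -1.0, "dy": 0, "dz": -2, "twist": 0}, {"claw": 0, "dx": -1.0, "dy": -1, "dz": -4.5, "twist": 0}, {"claw": 0, "dx": -0.5, "dy": -3, "dz": -4.5, "twist": 0}, {"claw": 0, "dx": 1, "dy": -4, "dz": -4.5, "twist": 0}, {"claw": 0, "dx": 1.7, "dy": -4, "dz": -3, "twist": 0}, {"claw": 0, "dx": 1.7, "dy": -4, "dz": -1, "twist": 0}, {"claw": 0, "dx": 1.7, "dy": -4, "dz": -0.2, "twist": 0}])

```text
time_s: 5.7
position: [0.5127, 0.0964, 0.1646]
tcp_rot: [[-0.365, 0.931, -0.004], [0.931, 0.365, -0.002], [-0.0, -0.005, -1.0]]
force: [0.2, 0.8, -0.4]
opening: 0.004
```

```bash
python3 - <<'E'
from h import *
st()
s=bot.read_state()
im=bot.capture("wrist"); cv2.imwrite("pics/w5.png",im[:,:,::-1])
im=bot.capture("side"); cv2.imwrite("pics/s5.png",cv2.resize(im[180:330,240:440,::-1],None,fx=4,fy=4,interpolation=cv2.INTER_CUBIC))
im=bot.capture("scene"); cv2.imwrite("pics/sc5.png",cv2.resize(im[190:290,230:430,::-1],None,fx=4,fy=4,interpolation=cv2.INTER_CUBIC))
E
```

```text
t 5.7 box mm [-39.2 -22.7 164.6] F [ 0.2  0.8 -0.4] Fbox [0.5 0.7] op 0.0
```

View pics/s5.png

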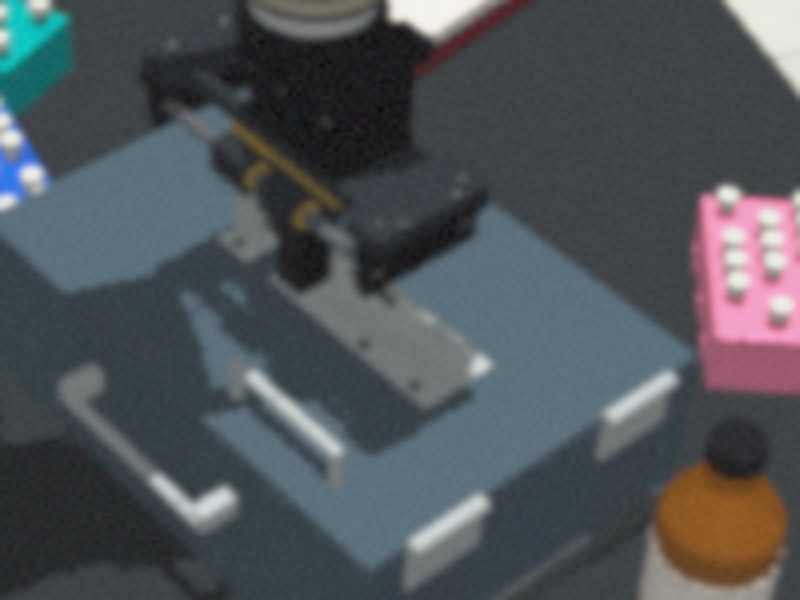

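View pics/sc5.png

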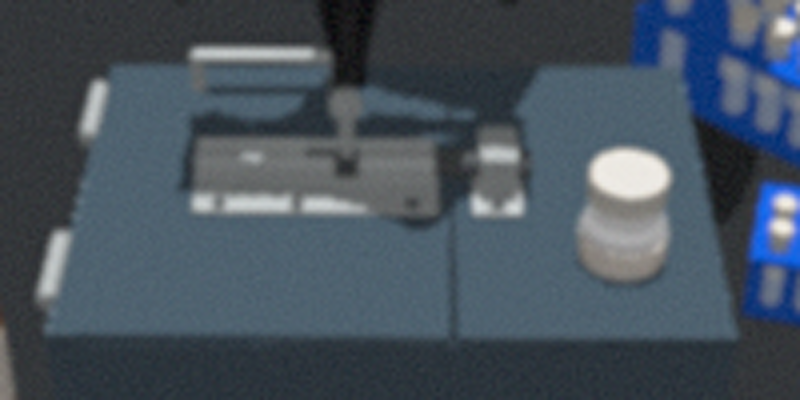

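View pics/w5.png

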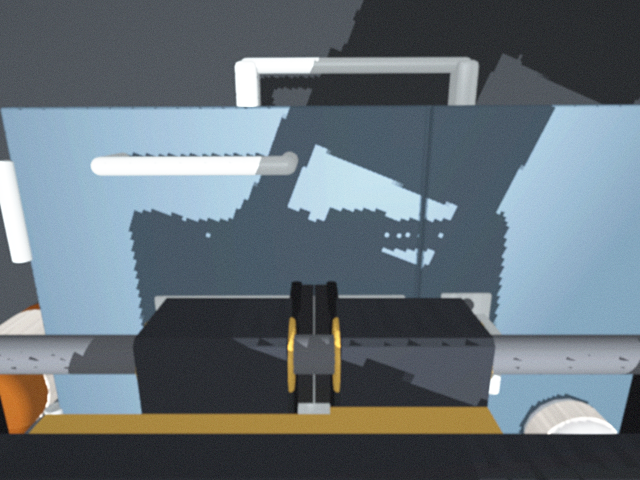

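The side and scene views show the fingertips in front of the ball and in line with it, and the pin at the cross slot (346,165 in the crop). Now I'll push toward the rear.

arm_command(plan=[{"claw": 0, "dx": -0.1, "dy": 0.8, "dz": -0.2, "twist": 0}, {"claw": 0, "dx": -0.1, "dy": 1.4, "dz": -0.2, "twist": 0}, {"claw": 0, "dx": -0.1, "dy": 1.8, "dz": -0.2, "twist": 0}, {"claw": 0, "dx": -0.1, "dy": 2.1, "dz": -0.2, "twist": 0}, {"claw": 0, "dx": -0.1, "dy": 2.4, "dz": -0.2, "twist": 0}, {"claw": 0, "dx": -0.1, "dy": 2.7, "dz": -0.15, "twist": 0}])

```text
time_s: 6.35
position: [0.5399, 0.1047, 0.1672]
tcp_rot: [[-0.365, 0.931, -0.003], [0.931, 0.365, -0.003], [-0.001, -0.004, -1.0]]
force: [-1.1, -0.0, 0.5]
opening: 0.004
```

```bash
python3 - <<'E'
from h import *
st()
im=bot.capture("scene"); cv2.imwrite("pics/sc6.png",cv2.resize(im[190:290,230:430,::-1],None,fx=4,fy=4,interpolation=cv2.INTER_CUBIC))
E
```

```text
t 6.35 box mm [-10.9 -25.  167.2] F [-1.1 -0.   0.5] Fbox [-1.   0.4] op 0.0
```

View pics/sc6.png

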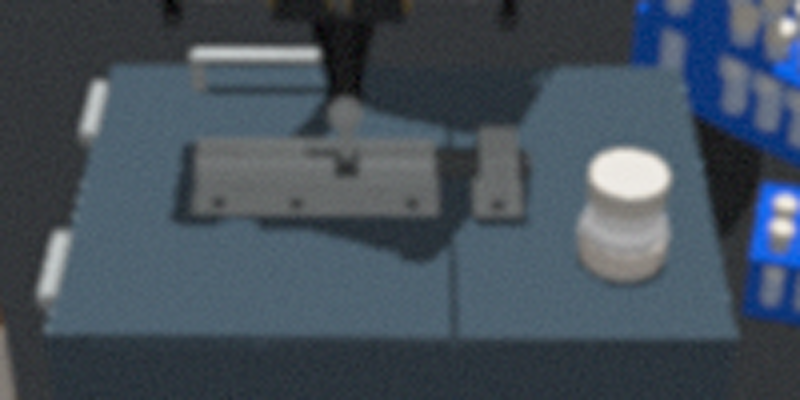

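The ball has entered the cross slot, at about 0.2 rad with about 1 N. I'll follow the arc.

arm_command(plan=[{"claw": 0, "dx": 0, "dy": 0.3, "dz": 0.05, "twist": 0}, {"claw": 0, "dx": 0, "dy": 0.6, "dz": 0.15, "twist": 0}, {"claw": 0, "dx": 0, "dy": 0.9, "dz": 0.3, "twist": 0}, {"claw": 0, "dx": 0, "dy": 1.2, "dz": 0.4, "twist": 0}, {"claw": 0, "dx": 0, "dy": 1.4, "dz": 0.5, "twist": 0}, {"claw": 0, "dx": 0, "dy": 1.6, "dz": 0.6, "twist": 0}])

```text
time_s: 6.9
position: [0.5555, 0.1108, 0.1608]
tcp_rot: [[-0.365, 0.931, -0.003], [0.931, 0.365, -0.002], [-0.001, -0.003, -1.0]]
force: [-2.0, 0.6, 1.0]
opening: 0.004
```

```bash
python3 - <<'E'
from h import *
st()
im=bot.capture("scene"); cv2.imwrite("pics/sc7.png",cv2.resize(im[190:290,230:430,::-1],None,fx=4,fy=4,interpolation=cv2.INTER_CUBIC))
E
```

```text
t 6.9 box mm [  5.9 -25.1 160.8] F [-2.   0.6  1. ] Fbox [-1.7  1.3] op 0.0
```

View pics/sc7.png

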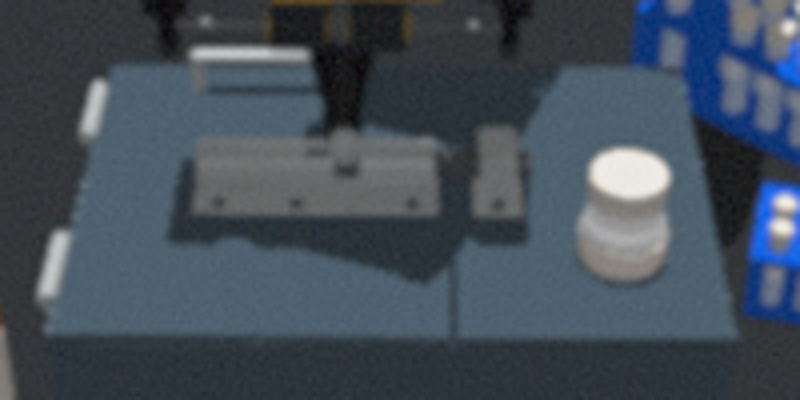

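The ball is at crop (345,142), k≈0.65. Now I'll back off, rise, and come down on top of the ball.

arm_command(plan=[{"claw": 0, "dx": 0, "dy": -0.5, "dz": -0.3, "twist": 0}, {"claw": 0, "dx": 0, "dy": -0.5, "dz": -2.7, "twist": 0}, {"claw": 0, "dx": 0, "dy": -0.3, "dz": -2.9, "twist": 0}, {"claw": 0, "dx": 0, "dy": 1.5, "dz": -2.9, "twist": 0}, {"claw": 0, "dx": 0, "dy": 1.9, "dz": -2.7, "twist": 0}, {"claw": 0, "dx": 0, "dy": 1.9, "dz": -2.3, "twist": 0}, {"claw": 0, "dx": 0, "dy": 1.9, "dz": -1.9, "twist": 0}])

```text
time_s: 7.53
position: [0.573, 0.1178, 0.1788]
tcp_rot: [[-0.365, 0.931, -0.003], [0.931, 0.365, -0.003], [-0.001, -0.004, -1.0]]
force: [-0.4, -0.6, 0.3]
opening: 0.01
```

```bash
python3 - <<'E'
from h import *
st()
im=bot.capture("scene"); cv2.imwrite("pics/sc8.png",cv2.resize(im[190:290,230:430,::-1],None,fx=4,fy=4,interpolation=cv2.INTER_CUBIC))
E
```

```text
t 7.53 box mm [ 24.7 -25.1 178.8] F [-0.4 -0.6  0.3] Fbox [-0.6 -0.4] op 0.01
```

View pics/sc8.png

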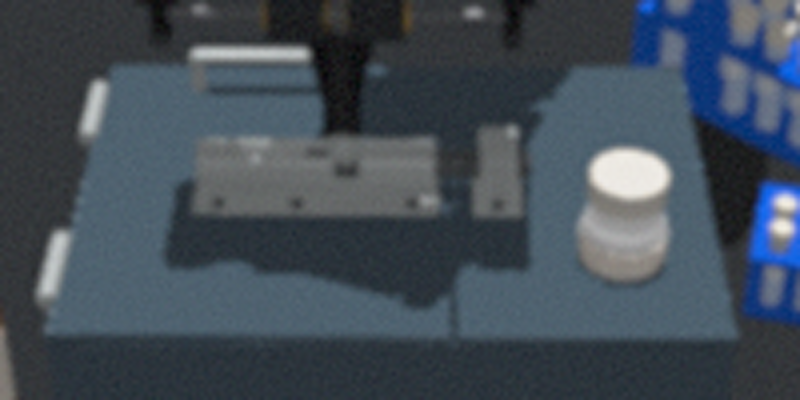

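The ball seems hidden here, so I'll project its expected position and look from the side.

```bash
python3 - <<'E'
from h import *
K,R,t=cam("scene")
def pr(b):
    p=cv2.projectPoints(toworld(np.array(b)/1000.).reshape(1,3),cv2.Rodrigues(R)[0],t,K,None)[0].ravel(); return ((p-[230,190])*4).round()
for k in (0,.2,.4,.6,.65,.8,1.35): print(k,pr([38*np.sin(k),-25,136+38*np.cos(k)]))
print('tip',pr([24.7,-25,178.8]),pr([34,-25,178.8]),pr([15,-25,178.8]))
im=bot.capture("side"); cv2.imwrite("pics/s8.png",cv2.resize(im[200:300,260:390,::-1],None,fx=6,fy=6,interpolation=cv2.INTER_CUBIC))
im=bot.capture("scene"); cv2.imwrite("pics/sc8b.png",cv2.resize(im[200:250,270:360,::-1],None,fx=8,fy=8,interpolation=cv2.INTER_CUBIC))
E
```

```text
0 [343. 103.]
0.2 [343. 113.]
0.4 [343. 124.]
0.6 [342. 137.]
0.65 [342. 141.]
0.8 [342. 152.]
1.35 [342. 191.]
tip [342. 123.] [341. 134.] [342. 112.]
```

View pics/s8.png

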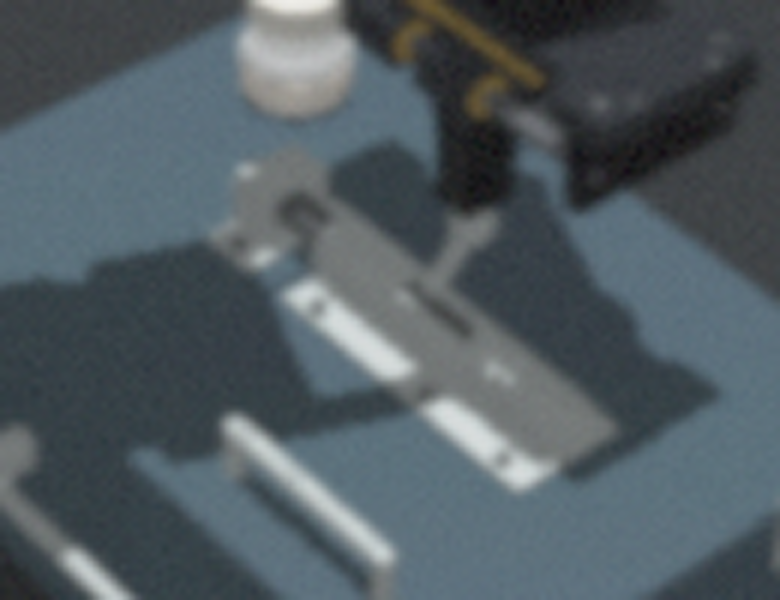

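View pics/sc8b.png

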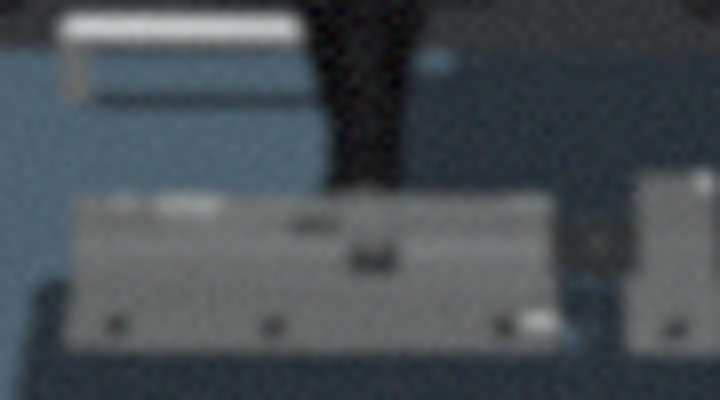

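The side crop shows the ball tilted to the rear, just under the fingertips (475,225). Next I'll press it down along its arc.

arm_command(plan=[{"claw": 0, "dx": 0, "dy": 0, "dz": 0.3, "twist": 0}, {"claw": 0, "dx": 0, "dy": 0.2, "dz": 0.55, "twist": 0}, {"claw": 0, "dx": 0, "dy": 0.4, "dz": 0.75, "twist": 0}, {"claw": 0, "dx": 0, "dy": 0.6, "dz": 0.95, "twist": 0}, {"claw": 0, "dx": 0, "dy": 0.75, "dz": 1.15, "twist": 0}, {"claw": 0, "dx": 0, "dy": 0.9, "dz": 1.35, "twist": 0}])

```text
time_s: 8.18
position: [0.5814, 0.1213, 0.165]
tcp_rot: [[-0.365, 0.931, -0.003], [0.931, 0.365, -0.002], [-0.001, -0.004, -1.0]]
force: [1.3, 1.9, 1.9]
opening: 0.005
```

```bash
python3 - <<'E'
from h import *
st()
im=bot.capture("side"); cv2.imwrite("pics/s9.png",cv2.resize(im[200:300,260:390,::-1],None,fx=6,fy=6,interpolation=cv2.INTER_CUBIC))
E
```

```text
t 8.18 box mm [ 33.8 -24.9 165. ] F [1.3 1.9 1.9] Fbox [1.9 1.2] op 0.01
```

View pics/s9.png

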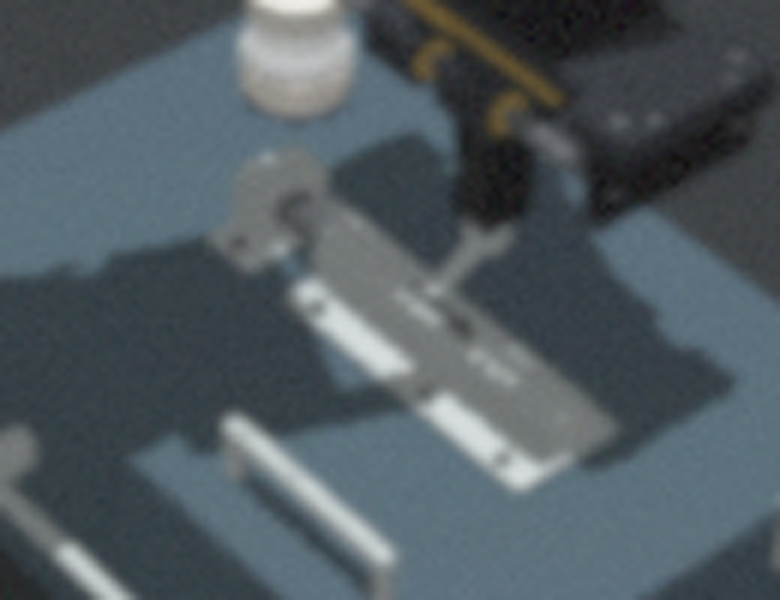

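Pressing works at about 2 N, and the ball follows. I'll continue down, with z heading for 153.

arm_command(plan=[{"claw": 0, "dx": 0, "dy": 0.15, "dz": 0.3, "twist": 0}, {"claw": 0, "dx": 0, "dy": 0.25, "dz": 0.55, "twist": 0}, {"claw": 0, "dx": 0, "dy": 0.35, "dz": 0.8, "twist": 0}, {"claw": 0, "dx": 0, "dy": 0.4, "dz": 1.0, "twist": 0}])

```text
time_s: 8.57
position: [0.5852, 0.1226, 0.1542]
tcp_rot: [[-0.365, 0.931, -0.004], [0.931, 0.365, -0.002], [-0.001, -0.005, -1.0]]
force: [-0.5, 1.0, 0.9]
opening: 0.006
```

arm_command(plan=[{"claw": 0, "dx": 0, "dy": 0, "dz": 0.15, "twist": 0}, {"claw": 0, "dx": 0, "dy": 0, "dz": 0.15, "twist": 0}])

```text
time_s: 8.73
position: [0.5853, 0.1226, 0.1531]
tcp_rot: [[-0.365, 0.931, -0.004], [0.931, 0.365, -0.002], [-0.001, -0.004, -1.0]]
force: [-0.2, 0.4, 5.3]
opening: 0.007
```

```bash
python3 - <<'E'
from h import *
st()
im=bot.capture("side"); cv2.imwrite("pics/s10.png",cv2.resize(im[200:300,260:390,::-1],None,fx=6,fy=6,interpolation=cv2.INTER_CUBIC))
E
```

```text
t 8.73 box mm [ 37.9 -25.1 153.1] F [-0.2  0.4  5.3] Fbox [0.  0.5] op 0.01
```

View pics/s10.png

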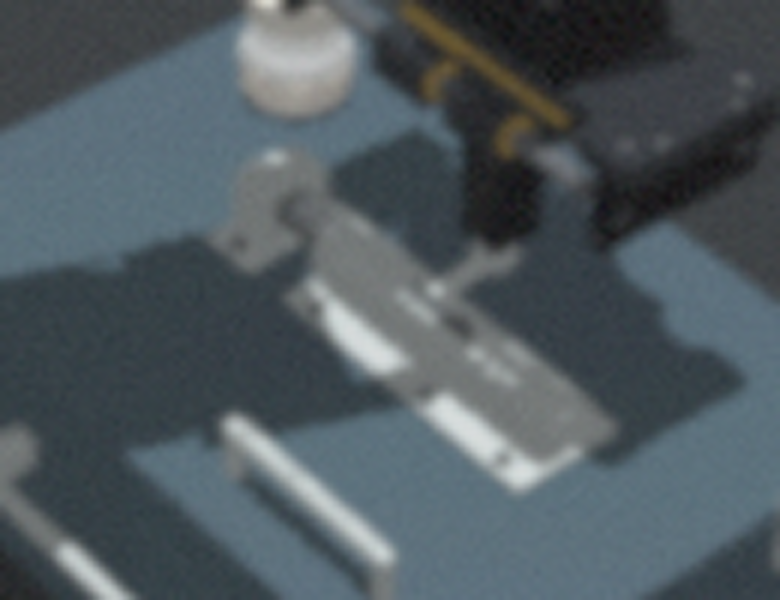

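arm_command(plan=[{"claw": 0, "dx": 0, "dy": 0, "dz": 0.12, "twist": 0}, {"claw": 0, "dx": 0, "dy": 0, "dz": 0.12, "twist": 0}, {"claw": 0, "dx": 0, "dy": 0, "dz": 0.12, "twist": 0}])

```text
time_s: 9.03
position: [0.5853, 0.1226, 0.1529]
tcp_rot: [[-0.365, 0.931, -0.003], [0.931, 0.365, -0.002], [-0.001, -0.004, -1.0]]
force: [-0.9, -0.1, 7.3]
opening: 0.007
```

The stop is firm: 7.3 N with only 0.2 mm of movement, at the predicted height. I'll retreat straight up.

arm_command(plan=[{"claw": 0, "dx": 0, "dy": 0, "dz": -0.5, "twist": 0}, {"claw": 0, "dx": 0, "dy": 0, "dz": -3, "twist": 0}, {"claw": 0, "dx": 0, "dy": 0, "dz": -6, "twist": 0}, {"claw": 0, "dx": -2, "dy": 0, "dz": -9, "twist": 0}, {"claw": 0, "dx": -5, "dy": 0, "dz": -12, "twist": 0}, {"claw": 0, "dx": -8, "dy": 0, "dz": -12, "twist": 0}, {"claw": 0, "dx": -10, "dy": 0, "dz": -12, "twist": 0}, {"claw": 0, "dx": -10, "dy": 0, "dz": -12, "twist": 0}])

```text
time_s: 9.7
position: [0.6234, 0.0256, 0.2733]
tcp_rot: [[-0.361, 0.932, -0.002], [0.932, 0.361, -0.005], [-0.004, -0.004, -1.0]]
force: [0.1, -0.0, -0.1]
opening: 0.009
```

```bash
python3 - <<'E'
from h import *
st(); s=bot.read_state()
im=bot.capture("wrist"); cv2.imwrite("pics/w11.png",im[:,:,::-1])
im=bot.capture("side"); cv2.imwrite("pics/s11.png",im[:,:,::-1])
im=bot.capture("scene"); cv2.imwrite("pics/sc11.png",im[:,:,::-1])
K,R,t=cam("scene")
E
```

```text
t 9.7 box mm [  37.5 -129.4  273.3] F [ 0.1 -0.  -0.1] Fbox [ 0.1 -0.1] op 0.01
```

View pics/w11.png

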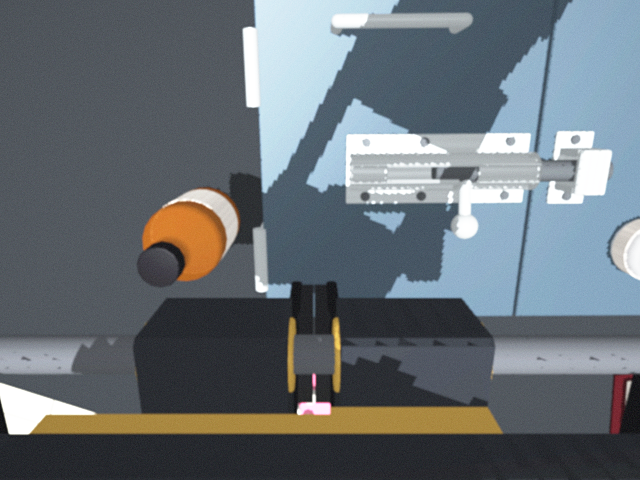

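View pics/s11.png

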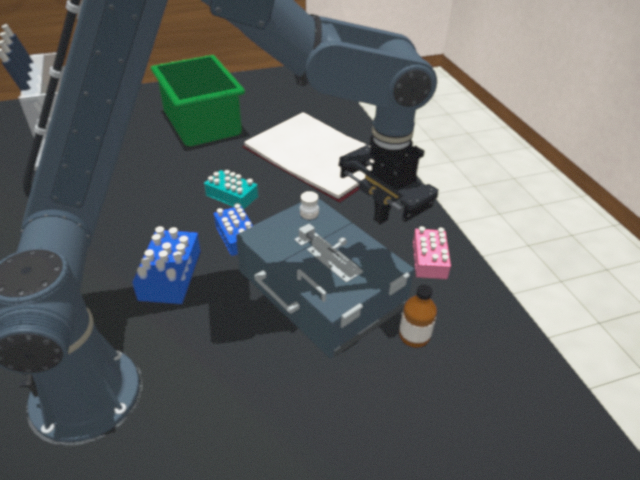

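View pics/sc11.png

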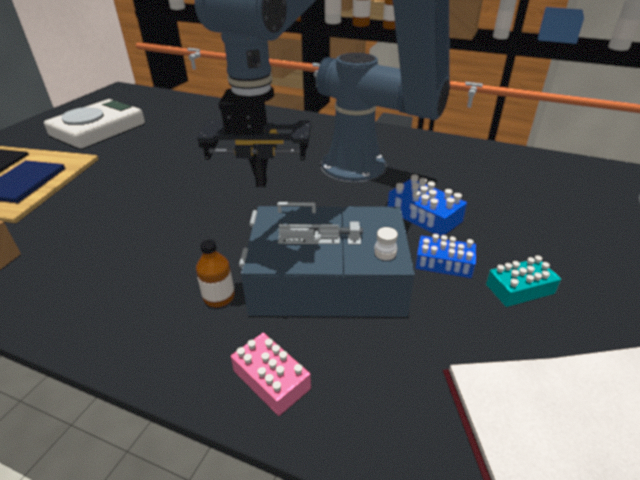

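The wrist view shows the knob lying beside the barrel at (464,226), with the bolt through the keeper. The bottle, jar and rack look unmoved. One numeric check of the angle before I hand in.

```bash
python3 - <<'E'
from h import *
s=bot.read_state(); o,d=wray(s,(464,226))
for k in (1.1,1.2,1.25,1.3,1.35):
    z=.136+.038*np.cos(k); b=tobox(o+d*(z-o[2])/d[2])*1000; print(k,b.round(1),round(38*np.sin(k),1))
for p in [(349,135),(348,203)]: print(tobox(wplane(s,p,.122))*1000)
E
```

```text
1.1 [ 34.  -22.  153.2] 33.9
1.2 [ 34.9 -20.8 149.8] 35.4
1.25 [ 35.3 -20.1 148. ] 36.1
1.3 [ 35.8 -19.5 146.2] 36.6
1.35 [ 36.3 -18.8 144.3] 37.1
[-25.16165155 -98.78300613 122.        ]
[ 24.0611259  -98.60328532 122.        ]
```

Seen from above, the angle is poorly constrained, so I'll check it in the side crop.

```bash
python3 - <<'E'
from h import *
K,R,t=cam("side")
for k in (1.0,1.2,1.35):
    p=cv2.projectPoints(toworld(np.array([38*np.sin(k),-25,136+38*np.cos(k)])/1000.).reshape(1,3),cv2.Rodrigues(R)[0],t,K,None)[0].ravel(); print(k,((p-[290,215])*8).round())
a=cv2.imread("pics/s11.png")[215:285,290:385]; cv2.imwrite("pics/c11.png",cv2.resize(a,None,fx=8,fy=8,interpolation=cv2.INTER_CUBIC))
E
```

```text
1.0 [406. 188.]
1.2 [414. 201.]
1.35 [417. 213.]
```

View pics/c11.png

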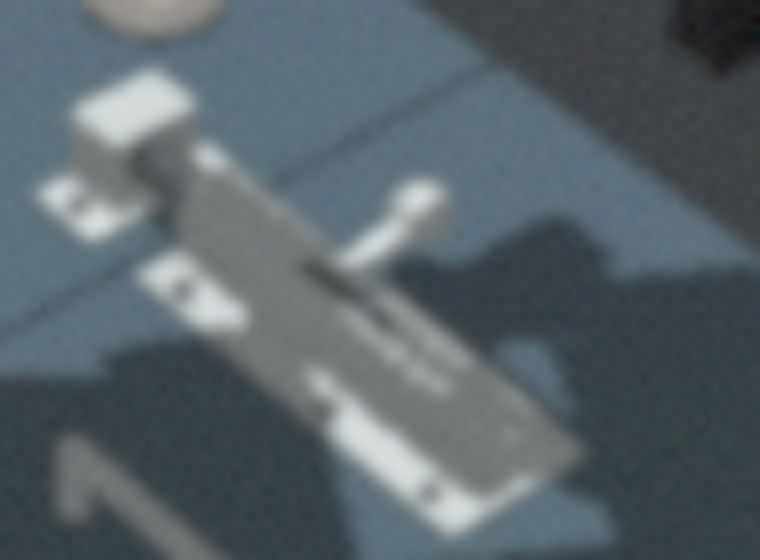

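The ball is at (420,208), which matches k≈1.3–1.35. I'll hand in.

```bash
python3 - <<'E'
from rig import bot
print(bot.hand_in())
E
```

```text
the job is handed in; nothing more can be done
None
```

I shot the bolt to its stop with closed fingertips. I then pushed the knob over to the rear, pressed it down to the end of the cross slot, withdrew the arm and handed the job in at about 10 s. `hand_in` reports no verdict.

- **Stops:** the bolt stopped firmly at about 5.5 N. The knob stopped firmly at about 7 N, with the fingertips at z = 152.9 mm against 153.3 mm predicted for 1.35 rad. Contact forces were far below 30 N at every reading I took.
- **Knob angle:** the side view puts the ball where a knob angle of about 1.3–1.35 rad would. The wrist view was consistent with 1.1–1.35 rad, so it could not settle the angle.
- **Known disagreement:** the last wrist view was offset about 6 mm along the barrel from my box pose. I put this down to calibration or the arm still settling. I judged that the bolt was shot from the firm stop and the pin entering the cross slot.
- **Surroundings:** by eye in the last pictures, the lid looked shut and the bottle, jar and rack stood where they began. The force reading was about zero, with the arm clear of everything.

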